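# Lock the board carrier with a quarter-turn thumbscrew

## Task

Slide the circuit-board carrier along its fixture until its keyhole lies over the keyhole of the locking strip below, then pass the quarter-turn thumbscrew from its stand down through both holes until its flange sits flat on the carrier, and give it a quarter turn so that it locks. Feel for the holes gently and never force the screw against the fixture; let go at the end and leave the other things on the bench where they are.

Things in the scene. Friction and masses are not known exactly. Their poses are not given: they have to be found in the camera images.
- fixture: Fixed aluminium bed, 140 mm (x) by 240 mm (y), y from -140 to +100 mm; origin on the table, z up. Two side rails, dark steel tops 42 mm high, inner edges at x = +-46 mm. The carrier slides between them along the fixture's y. Over 50 N between the screw and the fixture (its strip and carrier included) counts as forcing.
- strip_mid (a point): Fixture point x 0, y +40, z 28 mm (strip's top). The locking strip, steel, 8 mm thick, has a keyhole at x 0 and y +28 to +52 mm: it is set differently each time, not reported, seen from above until the carrier covers it, and does not move. Keyhole (strip and carrier alike): slot 26 mm along x, 8 mm along y, with a 13.5 mm square in its middle. Free space below, down to the table.
- carrier (a joint): Carrier's position along the fixture's +y, m: 0 to 0.092, starts at 0 to 0.020. Its keyhole is at fixture y = value - 0.030, so over the strip's hole at some value from 0.058 to 0.082. About 2.5 N of friction; it stays where left, and the screw can drag it along once the screw's tip is in its keyhole.
- carrier_hole (a point): Centre of the carrier's keyhole at the carrier's top face, 37 mm above the table; axes as the fixture's. The carrier is an 8 mm thick aluminium plate 100 mm (x) by 120 mm (y), from 95 mm on the -y side of this point to 25 mm on the +y side; a green circuit board with parts up to 8 mm high lies on its -y part. 1 mm gap between carrier and strip.
- carrier_tab (a point): The carrier's upright black tab, 30 mm along the fixture's x, 12 mm thick along y, from the carrier's top (37 mm) to 73 mm above the table. This point is in its middle, 58 mm above the table and 65 mm on the -y side of the keyhole. Grip it across its 12 mm.
- screw_wing (a point): Middle of the flat wing (grip) of the loose 70 g thumbscrew; z up its axis, x along the wing. Wing 28 (x) by 10 (y) by 32 mm high. Flange 36 mm across, 4 mm thick, underside 20 mm below this point; shank 12 mm; tip 52 mm below. Its lowest 12 mm has a crossbar 24 mm long along x, 6 mm thick, the last 3 mm tapered about 1.5 mm a side. In the stand this point is 60 mm above the table.
- screw_tip (a point): Tip of the thumbscrew, on its axis. It enters a keyhole with the wing along the fixture's x. Tip on top of the carrier: 37 mm above the table; on top of the strip: 28 mm; fully home (flange on carrier): 5 mm, the crossbar then 3 mm clear below the strip, free to turn either way; turned a quarter (wing along the fixture's y) it is locked.
- stand: Fixed grey block 60 x 60 x 40 mm with a 27 mm square hole in which the screw stands, its flange on the block's top. Origin at the centre of its underside.
- board_stack: Bystander: two green circuit boards 85 x 56 mm stacked on brass standoffs, 45 mm high. Origin at the centre of its underside.
- jar: Bystander: small clear jar with a white cap, 50 mm across, 60 mm high. Origin at the centre of its underside.
- reel: Bystander: grey empty reel, 56 mm across, 33 mm high. Origin at the centre of its underside.
- screwdriver: Bystander: screwdriver 180 mm long lying flat.
- multimeter: Bystander: grey hand multimeter 85 x 170 x 45 mm. Origin at the centre of its underside.
- mug: Bystander: white mug, 80 mm across, 90 mm high. Origin at the centre of its underside.
- parts_tray: Bystander: white divided parts tray 130 x 90 x 30 mm. Origin at the centre of its underside.
Things that resemble listed ones, but are neither listed nor needed, are in the scene too. What is shaped like the part that bears screw_wing but pink is not meant.

How it is judged:
By the outcome, as a careful person would: the job done as asked, in the order asked, and still so for the second after the job is handed in, with the robot touching nothing.
It also fails if it takes over 72 s, if anything falls off the work surface, if the arm or the gripper's body presses on something with over 40 N, if the wrist force passes 120 N, or if a joint passes its speed limit or range.

## Robot

A 7-joint arm with a two-finger parallel gripper is mounted at the origin on the work surface. World frame = base frame: x ahead of the robot, y to its left, z up, the work surface at z = 0. Lengths are in mm, angles in rad, forces in N, time in s.
With the tool pointing down it reaches from about 350 to 900 mm from the base axis. Payload 7.2 kg.
Tool frame: the origin (TCP) lies on the front face of the gripper's body, between the roots of the fingers; the fingertips stand ctrl.tips_ahead ahead of it and the grasp point (between the pads) lies 61 mm ahead of it (ctrl.tips_ahead is the distance from the TCP to the fingertips, in mm); z points along the fingers, x is the direction in which the jaws open and shut, and the axes are right-handed (so a half turn about z gives the same grasp; the last joint's range is limited). The gripper opens to 88 mm and grips with 3 to 60 N. Pads are 20 mm wide; open, the fingers measure 115 mm over their backs; the gripper's body (75 mm by 178 mm) begins 61 mm behind the grasp point.
Start: joints at [1.162, 0.411, -0.013, 1.596, 0.006, 1.134, -0.082], TCP at [208.888, -589.06, 302.653] pointing down, gripper open.
Joint ranges: [-2.95, 2.95], [-0.29, 1.99], [-1.47, 1.44], [0.14, 2.54], [-1.03, 4.17], [0.13, 1.85], [-2.86, 2.86]. Speed limits (rad/s): [2.39, 2.39, 3.01, 3.01, 3.14, 3.14, 3.14].

## Interface

Orientations are given as a rotation vector (axis times angle).
In Python, from rig import get_state, cams, job, nets, ctrl gives the robot as it stands.
- The arm moves only by the shell command python3 -m crank 'ROWS' [OPENING] [FORCE]. ROWS is JSON, a list of rows, each a list of 6 numbers: the shift along the tool's x, y, z in units of 25 mm (1.0 is 25 mm), then the turn, a rotation vector about the tool's x, y, z in units of 10 degrees (1.0 is 10 degrees). A call has 1 to 12 rows; each row shifts and turns the pose as measured when the row begins, along the tool's axes as they then stand; what a row does not reach is not made up. A row lasts 1/8 s, in which the tool goes at most 62.5 mm and 10.7 degrees, less where a joint would pass 70% of its speed; a pose out of reach is approached as far as the arm can. A call is refused whole if a number of a shift passes 1 or a number of a turn 1, either way. A call with a gripper value outside its range is refused whole. OPENING is the finger opening in mm, from 0 to 87.8, set as the call begins (- or left out, the last holds). The fingers move at their own pace and stop on an object; FORCE is the grip in N (left out, the last holds). Time passes only in rows, so rows that do not move let the fingers close. It gives the time, the measured TCP pose, the force and the opening at its end, in the units of the state.
- get_state(): the state, without advancing time (a new reading comes with each control period).
- cams.capture(name): name is "side" or "top" or "wrist"; returns a dict with "pixels" (420x560x3 uint8, red, green, blue), "mtx" (3x3 intrinsics, pixels), "camera_from_world" (4x4, takes a point from world to camera coordinates). Camera axes: x right, y down, z forward; pixel columns grow to the right and rows downward; lengths in mm; the calibration is good to about 2 mm. A picture is of the moment at which its call begins. There is no depth.
- job.sign_off(): hands the job in, once; it reports no verdict.
Trained networks look in a picture, given as the dict that the camera call returned (one of the last four; its "shot" number tells which), for a name from the list of things; names that differ only in an ending like _2 or _b are one class to them, and where a whole thing is asked for, a point or a joint stands for the part that bears it (a point fixed in the world has none). Each returns a list of dicts, best first, with "score" (0 to 1); they miss things now and then, are a little off and sometimes report something else, mostly with a low value. They report only what shows in the picture. A call takes as long as a camera call. They do not tell look-alikes from the thing itself.
- nets.recognise(target, picture): "xyz" ([x, y, z] in mm, in the coordinates of the camera as it stood for that picture, good to about 4 mm: the middle of the surface that is visible of it).
- nets.masks_of(target, picture): "pixels" (420x560 bool, what is visible of it).
The state is a dict: "time_s": time; "joints": joint angles; "joint_vel": joint speeds; "effort": joint torques, N m; "position": TCP position; "eef_rot": TCP orientation; "ft_force": force on the tool from outside, world axes, zero at the start; "ft_torque": the same for the moment, N m; "opening": finger opening in mm.
Only numpy, scipy, OpenCV 4.12 (cv2) and the standard library are available. Lean on these libraries where they do the work, as an engineer would, in place of code of your own. Each camera call takes 0.05 s, during which the arm holds its last target.

## Working session

There is one attempt and no reset: what is moved stays moved. The work goes in short steps, Python scripts to look and compute and a shell command to move; the robot and the scene stay as the last step left them, time stands still between calls to the robot, and variables do not carry over. Pictures are saved under pics/ and viewed, and the job is handed in when it is done.

```bash
ls; mkdir -p pics; python3 - <<'E'
from rig import get_state, cams, job, nets, ctrl
import cv2
print(get_state(), ctrl.tips_ahead)
for n in ["side","top","wrist"]:
    p=cams.capture(n); cv2.imwrite(f"pics/{n}0.png",p["pixels"][:,:,::-1]); print(n,p["mtx"].tolist(),p["camera_from_world"].round(3).tolist())
E
```

```text
pics
{'time_s': 0.0, 'joints': array([ 1.16179461,  0.41190594, -0.01270524,  1.59706051,  0.00557767,
        1.13429576, -0.08219525]), 'joint_vel': array([-2.17485861e-04, -1.93787157e-03, -2.89101730e-05, -2.43680767e-04,
        9.68926016e-05, -1.10242982e-03,  3.52608089e-05]), 'effort': array([-6.85148170e-04, -5.87954521e+01,  6.41078576e-01, -2.91077310e+01,
       -5.38670132e-02,  1.84449297e-02,  1.47381156e-04]), 'position': array([ 208.74178455, -588.69967373,  301.79850163]), 'eef_rot': array([-2.56528325e+00,  1.81204705e+00,  2.18168739e-03]), 'ft_force': array([0.35261431, 1.07615176, 0.52832985]), 'ft_torque': array([-0.08683124, -0.03305581,  0.01333298]), 'opening': 87.99949805205999} 80.0
side [[449.09022130320574, 0.0, 274.53157451130346], [0.0, 449.09022130320574, 213.8664810667646], [0.0, 0.0, 1.0]] [[-0.874, -0.485, 0.02, 509.517], [-0.29, 0.489, -0.823, 243.895], [0.389, -0.725, -0.568, 949.394], [0.0, 0.0, 0.0, 1.0]]
top [[413.30649471012447, 0.0, 276.7667961189208], [0.0, 413.30649471012447, 212.19391133153368], [0.0, 0.0, 1.0]] [[0.012, -1.0, 0.004, -18.276], [-0.99, -0.012, -0.14, 577.734], [0.14, -0.002, -0.99, 1248.425], [0.0, 0.0, 0.0, 1.0]]
wrist [[292.46671108347374, 0.0, 275.839392251745], [0.0, 292.46671108347374, 211.25491394531042], [0.0, 0.0, 1.0]] [[0.334, -0.943, -0.001, -624.351], [-0.901, -0.32, 0.293, -35.709], [-0.277, -0.097, -0.956, 391.837], [0.0, 0.0, 0.0, 1.0]]
```

View pics/top0.png

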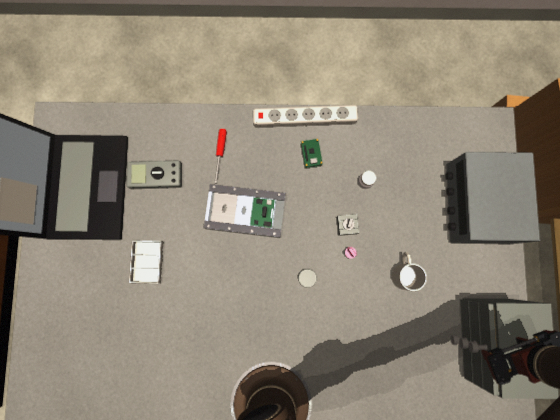

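View pics/side0.png

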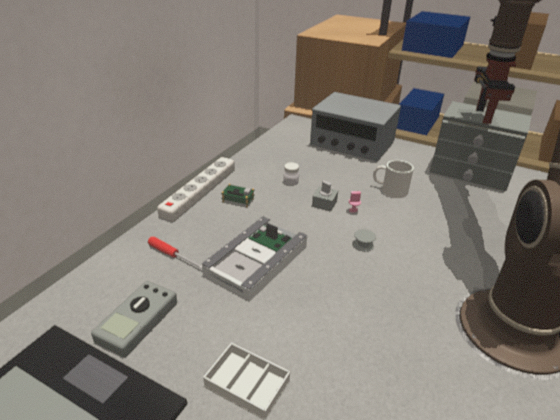

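View pics/wrist0.png

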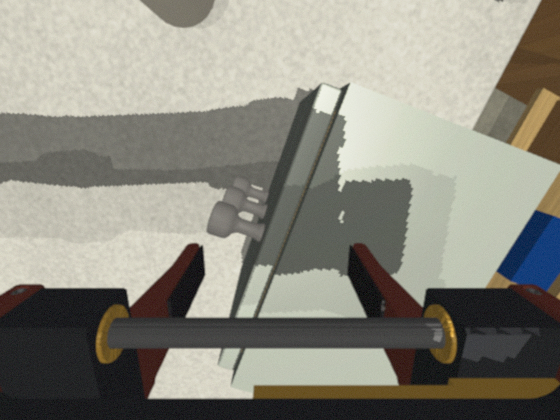

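```bash
cat > h.py <<'E'
from rig import get_state, cams, job, nets, ctrl
import cv2, numpy as np
from scipy.spatial.transform import Rotation as R
def p2w(p,u,v,z):
    T=p["camera_from_world"]; Rm=T[:3,:3]; t=T[:3,3]
    c=-Rm.T@t; d=Rm.T@np.linalg.inv(p["mtx"])@np.array([u,v,1.])
    return c+d*(z-c[2])/d[2]
def w2p(p,X):
    T=p["camera_from_world"]; q=p["mtx"]@(T[:3,:3]@np.asarray(X,float)+T[:3,3]); return q[:2]/q[2]
def crop(p,u0,v0,w,h,k,name):
    im=p["pixels"][v0:v0+h,u0:u0+w,::-1]; cv2.imwrite("pics/"+name,cv2.resize(im,None,fx=k,fy=k,interpolation=cv2.INTER_CUBIC))
def cw(p,X): 
    T=np.linalg.inv(p["camera_from_world"]); return T[:3,:3]@np.asarray(X)+T[:3,3]
E
python3 - <<'E'
from h import *
p=cams.capture("top"); crop(p,195,175,180,100,4,"topc.png")
s=cams.capture("side"); crop(s,195,160,190,140,4,"sidec.png")
for q,n in ((p,'top'),(s,'side')):
  for t in ["fixture","stand","screw_wing","carrier_tab","carrier_hole","screw_tip"]:
    for r in nets.recognise(t,q)[:3]: print(n,t,round(r["score"],2),cw(q,r["xyz"]).round(1))
for u,v in [(245,211),(348,225),(350,252)]: print(p2w(p,u,v,40).round(1))
E
```

```text
top fixture 0.63 [583.4  89.5  43.8]
top fixture 0.31 [581.7  55.6  40.5]
top stand 0.53 [ 539.9 -228.4   42.2]
top screw_wing 0.67 [ 540.9 -231.5   47.5]
top screw_wing 0.53 [576.9  59.5  40.6]
top screw_wing 0.53 [799.1 175.4  26.7]
top carrier_tab 0.77 [580.8  56.   44.9]
top carrier_tab 0.56 [ 769.3 -120.5   31.6]
top carrier_tab 0.32 [ 681.7 -289.9   61.7]
top carrier_hole 0.69 [579.3  60.2  43.3]
top carrier_hole 0.62 [ 683.  -290.4   64.9]
top screw_tip 0.49 [ 541.5 -225.8   45.7]
top screw_tip 0.46 [ 455.1 -238.4   39.6]
top screw_tip 0.23 [580.2  52.9  43.2]
side fixture 0.91 [575.9 116.9  36.8]
side fixture 0.72 [582.4  60.9  38.7]
side stand 0.6 [ 534.7 -210.5   32.1]
side screw_wing 0.66 [ 541.6 -232.1   57.1]
side screw_wing 0.48 [ 457.4 -235.    40. ]
side carrier_tab 0.72 [575.8  58.7  39. ]
side carrier_hole 0.74 [579.2  63.2  40. ]
side carrier_hole 0.45 [ 682.4 -278.5   39.3]
side screw_tip 0.6 [ 456.9 -241.7   41.7]
side screw_tip 0.41 [ 540.  -232.8   55. ]
[580.5  87.9  40. ]
[ 540.5 -233.2   40. ]
[ 457.  -238.3   40. ]
```

View pics/topc.png

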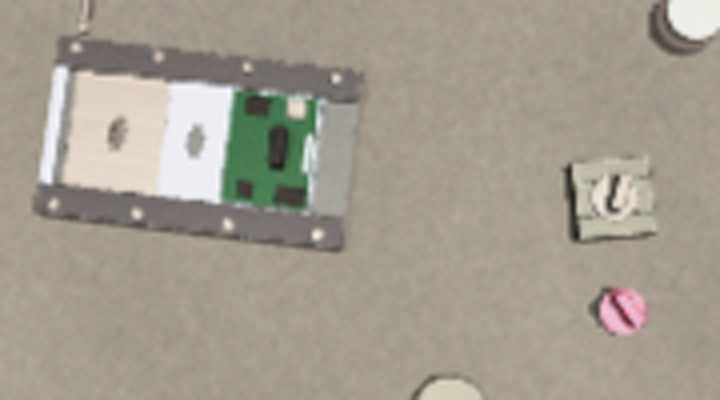

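View pics/sidec.png

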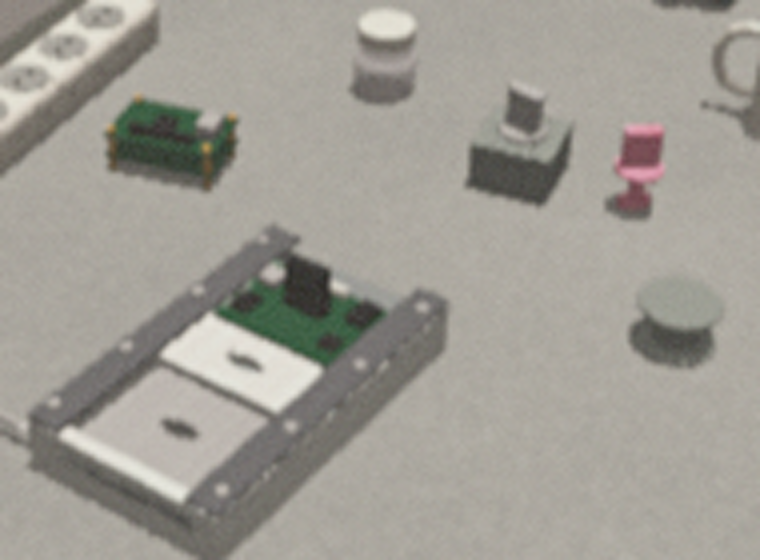

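```bash
python3 - <<'E'
from h import *
p=cams.capture("top");w=cams.capture("wrist")
s=get_state();M=R.from_rotvec(s["eef_rot"]).as_matrix();print(M.round(3))
T=np.linalg.inv(w["camera_from_world"]);print("cam in tool",(M.T@(T[:3,3]-s["position"])).round(1),(M.T@T[:3,:3]).round(3))
a=lambda x,y:(195+x/4,175+y/4)
for nm,x,y,z in [("strip hole",117,132,28),("car hole",196,140,37),("rail LL",36,212,42),("LR",342,248,42),("UL",62,38,42),("UR",362,74,42),("wing",614,194,76),("flange",612,198,44)]:
  print(nm,p2w(p,*a(x,y),z).round(1))
E
```

```text
[[ 0.334 -0.942  0.   ]
 [-0.942 -0.334 -0.   ]
 [ 0.    -0.    -1.   ]]
cam in tool [ -0.1 -80.6 -82.7] [[ 1.    -0.     0.001]
 [ 0.     0.956  0.293]
 [-0.001 -0.293  0.956]]
strip hole [591.  154.4  28. ]
car hole [584.1  91.3  37. ]
rail LL [525.5 213.4  42. ]
LR [500.5 -23.7  42. ]
UL [663. 198.  42.]
UR [637.2 -37.9  42. ]
wing [ 541.1 -228.4   76. ]
flange [ 541.7 -232.5   44. ]
```

```bash
python3 -m crank '[[0,0,0,0,0,0.9],[0,0,0,0,0,0.9],[0,0,0,0,0,0.8],[-1,-0.38,0,0,0,0],[-1,-0.38,0,0,0,0],[-1,-0.38,0,0,0,0],[-1,-0.38,0,0,0,0],[-1,-0.38,0,0,0,0],[-1,-0.38,0,0,0,0]]' 60 20
cat >> h.py <<'E'
def st():
    s=get_state();M=R.from_rotvec(s["eef_rot"]).as_matrix()
    print("t",round(s["time_s"],2),"pos",s["position"].round(2),"yawx",round(np.degrees(np.arctan2(M[1,0],M[0,0])),2),"tilt",(M[:2,2]*57.3).round(2),"F",s["ft_force"].round(1),"T",s["ft_torque"].round(2),"op",round(s["opening"],1),"j7",round(s["joints"][6],2))
    return s,M
def to(target,yaw=None):
    s,M=st(); d=M.T@(np.array(target)-s["position"]); print("shift units",(d/25).round(3), "mm",d.round(2))
    if yaw is not None:
        Z=R.from_euler('z',yaw,degrees=True).as_matrix()@np.diag([1,-1,-1.])
        print("turn units",(np.degrees(R.from_matrix(M.T@Z).as_rotvec())/10).round(3))
E
python3 -c "
from h import *
to([570,123,200],-96.1)"
```

```text
time_s: 2.08
position: [285.3, -445.1, 302.5]
eef_rot: [2.069, -2.363, 0.001]
ft_force: [0.5, 0.2, -1.1]
opening: 60.3
t 2.08 pos [ 285.35 -445.15  302.49] yawx -97.58 tilt [-0.01 -0.07] F [ 0.5  0.2 -1.1] T [ 0.05  0.   -0.02] op 60.3 j7 -0.79
shift units [-24.035  -8.289   4.068] mm [-600.87 -207.22  101.7 ]
turn units [ 0.    -0.007 -0.148]
```

```bash
python3 -m crank '[[-1,-0.35,0,0,0,-0.14],[-1,-0.35,0,0,0,0],[-1,-0.35,0,0,0,0],[-1,-0.35,0,0,0,0],[-1,-0.35,0.1,0,0,0],[-1,-0.35,0.1,0,0,0],[-1,-0.35,0.1,0,0,0],[-1,-0.35,0.2,0,0,0],[-1,-0.35,0.2,0,0,0],[-1,-0.35,0.2,0,0,0],[-1,-0.35,0.2,0,0,0],[-1,-0.35,0.2,0,0,0]]' 
python3 -c "
from h import *
to([570,123,200],-96.1)"
```

```text
time_s: 3.58
position: [426.0, -143.7, 270.5]
eef_rot: [2.114, -2.324, 0.01]
ft_force: [0.3, -0.0, 0.1]
opening: 60.2
t 3.58 pos [ 426.02 -143.73  270.53] yawx -95.43 tilt [ 0.23 -0.29] F [ 0.3 -0.   0.1] T [ 0.03 -0.03  0.06] op 60.2 j7 -1.5
shift units [-11.179  -4.712   2.791] mm [-279.47 -117.79   69.78]
turn units [-0.026 -0.026  0.067]
```

```bash
python3 -m crank '[[-1,-0.42,0.25,0,0,0.06],[-1,-0.42,0.25,0,0,0],[-1,-0.42,0.25,0,0,0],[-1,-0.42,0.25,0,0,0],[-1,-0.42,0.25,0,0,0],[-1,-0.42,0.25,0,0,0],[-1,-0.42,0.25,0,0,0],[-1,-0.42,0.25,0,0,0],[-1,-0.42,0.25,0,0,0],[-1,-0.42,0.25,0,0,0],[-1,-0.42,0.25,0,0,0],[-0.4,-0.1,0.1,0,0,0]]' >/dev/null
python3 -c "
from h import *
to([570,123,200],-96.1)"
python3 -m crank '[[0,0,0,0,0,0]]'
python3 -c "
from h import *
to([570,123,200],-96.1)
p=cams.capture('wrist');cv2.imwrite('pics/w1.png',p['pixels'][:,:,::-1])
"
```

```text
t 5.08 pos [575.13 142.31 197.34] yawx -95.31 tilt [ 0.41 -0.32] F [ 0.  -0.9 -0.4] T [0.05 0.   0.  ] op 60.0 j7 -2.17
shift units [ 0.789  0.132 -0.103] mm [19.71  3.3  -2.59]
turn units [-0.044 -0.028  0.079]
time_s: 5.2
position: [574.7, 142.8, 197.1]
eef_rot: [-2.117, 2.32, -0.014]
ft_force: [0.0, 0.5, 0.7]
opening: 60.2
t 5.2 pos [574.7  142.82 197.1 ] yawx -95.22 tilt [ 0.37 -0.33] F [0.  0.5 0.7] T [-0.03  0.01  0.01] op 60.2 j7 -2.17
shift units [ 0.807  0.114 -0.113] mm [20.18  2.86 -2.81]
turn units [-0.04  -0.029  0.088]
```

View pics/w1.png

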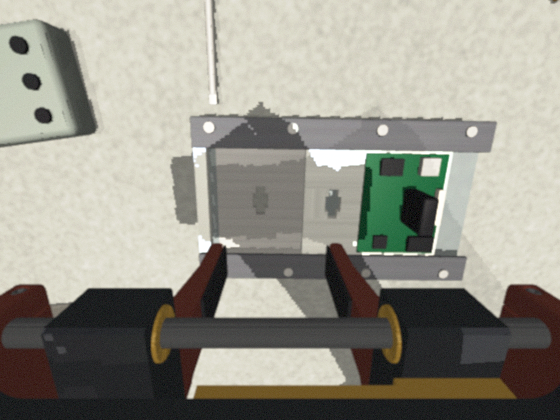

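```bash
python3 - <<'E'
from h import *
p=cams.capture("wrist"); np.savez("w1.npz",**p); crop(p,190,140,160,115,5,"w1c.png"); crop(p,180,105,330,185,2,"w1d.png")
E
```

```text
(no output)
```

View pics/w1c.png

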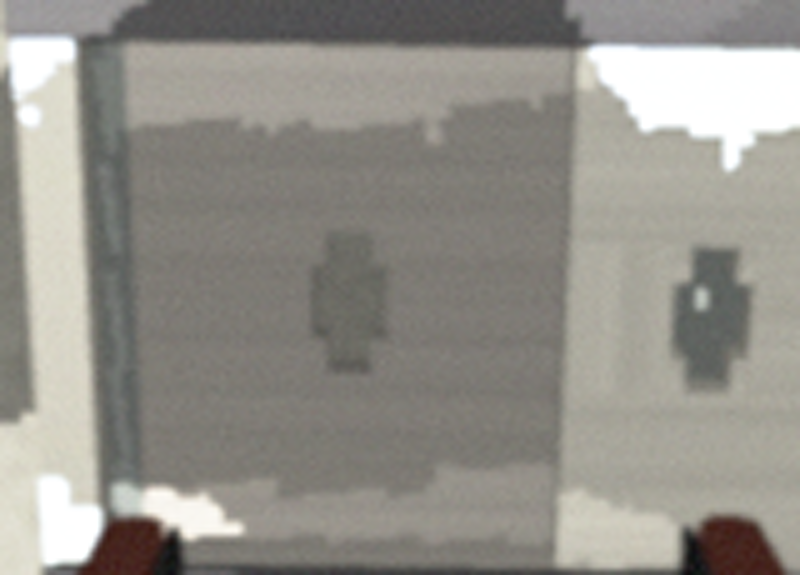

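View pics/w1d.png

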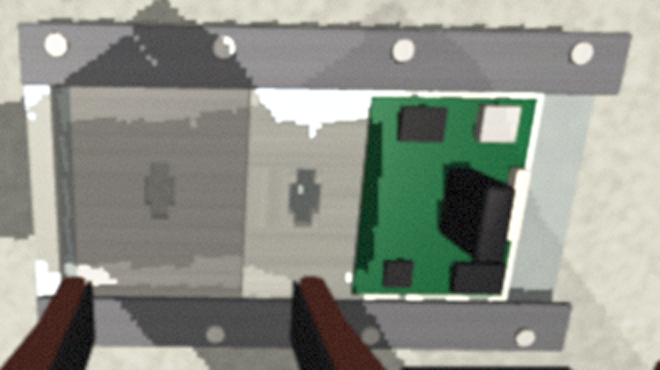

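```bash
python3 - <<'E'
from h import *
p=dict(np.load("w1.npz"))
a=lambda x,y:(190+(x+.5)/5-.5,140+(y+.5)/5-.5)
b=lambda x,y:(180+(x+.5)/2-.5,105+(y+.5)/2-.5)
def f(n,q,z): 
  r=p2w(p,*q,z); print(n,r.round(1)); return r
S=f("strip",a(348,301),28);C=f("car",a(711.5,318.5),37); 
d=C[:2]-S[:2]; print(np.linalg.norm(d),np.degrees(np.arctan2(*d)))
f("caredge T",a(577,45),37); f("caredge B",a(557,560),37)
# inner rail upper edge, z=42
f("rail up L",b(20,84),42);f("rail up R",b(614,94),42)
f("rail lo L",b(100,298),42);f("rail lo R",b(570,303),42)
f("rail up outer L",b(20,24),42);f("rail up outer R",b(630,33),42)
f("tab top L",b(480,187),73);f("tab",b(494,223),73)
E
```

```text
strip [591.2 154.6  28. ]
car [584.5  91.8  37. ]
63.14431983488538 -173.89286267508058
caredge T [632.8 112.   37. ]
caredge B [541.7 121.4  37. ]
rail up L [643.2 203.9  42. ]
rail up R [617.2 -33.3  42. ]
rail lo L [548.  184.9  42. ]
rail lo R [525.6 -24.1  42. ]
rail up outer L [665.7 199.9  42. ]
rail up outer R [640.5 -36.9  42. ]
tab top L [592.6  33.9  73. ]
tab [578.1  28.   73. ]
```

```bash
python3 -m crank '[[1,0,0,0,0,0.05],[1,0,0,0,0,0.04],[1,0,0,0,0,0],[1,0,0,0,0,0],[0.5,-0.2,0,0,0,0],[0,0,0,0,0,0]]' 44 20 >/dev/null
python3 -c "
from h import *
to([577.5,27.2,130],-96.15)
p=cams.capture('wrist');cv2.imwrite('pics/w2.png',p['pixels'][:,:,::-1])
print(w2p(p,[577.5,27.2,73]))
"
```

```text
t 6.05 pos [566.43  19.63 200.57] yawx -96.64 tilt [ 0.54 -0.52] F [ 0.9 -0.4  0.2] T [ 0.07  0.05 -0.02] op 43.8 j7 -1.98
shift units [-0.374 -0.375  2.824] mm [-9.36 -9.39 70.6 ]
turn units [-0.059 -0.045 -0.049]
[262.83831157 220.54993201]
```

View pics/w2.png

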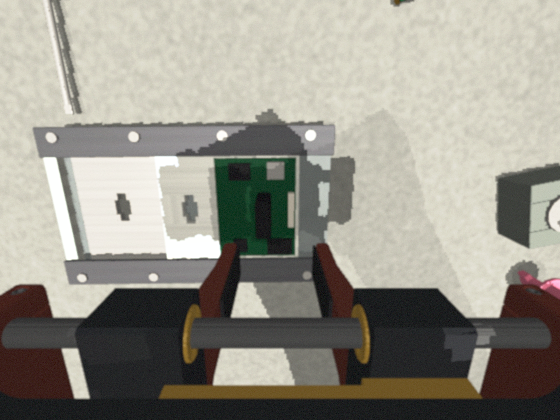

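```bash
python3 -m crank '[[-0.37,-0.37,0,-0.06,-0.045,-0.05],[0,0,0.6,0,0,0],[0,0,0.6,0,0,0],[0,0,0,0,0,0]]' >/dev/null
python3 -c "
from h import *
to([577.5,27.2,130],-96.15)
p=cams.capture('wrist');cv2.imwrite('pics/w3.png',p['pixels'][:,:,::-1])
print(w2p(p,[577.5,27.2,73]))
"
```

```text
t 6.6 pos [576.97  32.82 167.56] yawx -95.78 tilt [-0.13  0.14] F [-0.8 -0.6  0.3] T [ 0.08  0.02 -0.05] op 43.9 j7 -1.99
shift units [ 0.225 -0.048  1.502] mm [ 5.62 -1.19 37.54]
turn units [0.014 0.013 0.037]
[284.52812272 247.41582838]
```

View pics/w3.png

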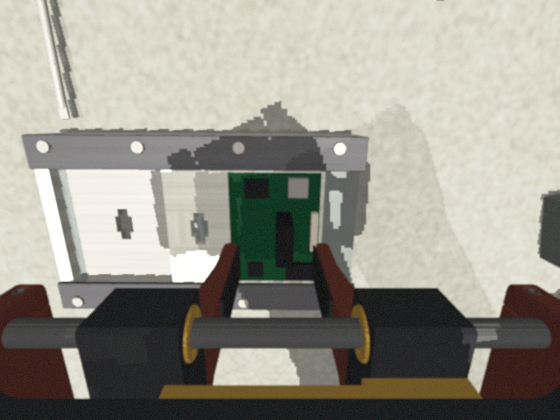

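```bash
python3 -m crank '[[0.22,-0.05,0,0,0,0.03],[0,0,0.5,0,0,0],[0,0,0.5,0,0,0],[0,0,0.4,0,0,0],[0,0,0,0,0,0]]' >/dev/null
python3 -c "
from h import *
to([577.5,27.2,130],-96.15)"
```

```text
t 7.28 pos [577.79  26.51 130.82] yawx -96.14 tilt [-0.08  0.13] F [-0.6 -0.2  0.8] T [ 0.06 -0.    0.02] op 43.7 j7 -2.0
shift units [-0.026  0.014  0.033] mm [-0.65  0.36  0.82]
turn units [0.009 0.012 0.001]
```

Close on the tab.

```bash
python3 -m crank '[[0,0,0,0,0,0],[0,0,0,0,0,0],[0,0,0,0,0,0],[0,0,0,0,0,0],[0,0,0,0,0,0],[0,0,0,0,0,0]]' 0 15 >/dev/null
python3 -c "
from h import *
to([577.5,27.2,130],-96.15)
p=cams.capture('wrist');cv2.imwrite('pics/w4.png',p['pixels'][:,:,::-1])
np.savez('w4.npz',**p)
"
```

```text
t 8.03 pos [578.25  26.81 131.49] yawx -96.12 tilt [0.   0.14] F [ 0.4  1.2 -1.2] T [-0.03 -0.03 -0.04] op 11.8 j7 -2.0
shift units [-0.012  0.032  0.06 ] mm [-0.3   0.79  1.49]
turn units [0.001 0.014 0.003]
```

View pics/w4.png

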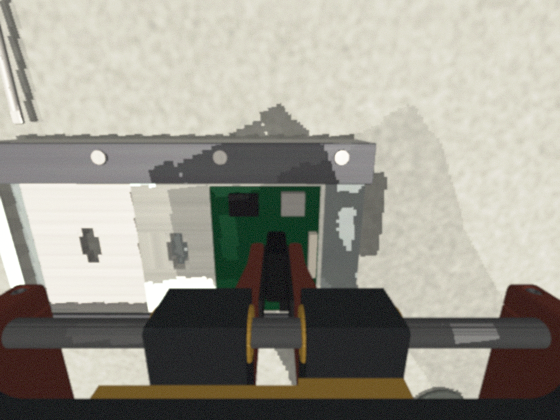

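```bash
python3 - <<'E'
from h import *
p=dict(np.load("w4.npz")); crop(p,65,215,140,65,5.5 and 5,"w4c.png")
E
```

```text
(no output)
```

View pics/w4c.png

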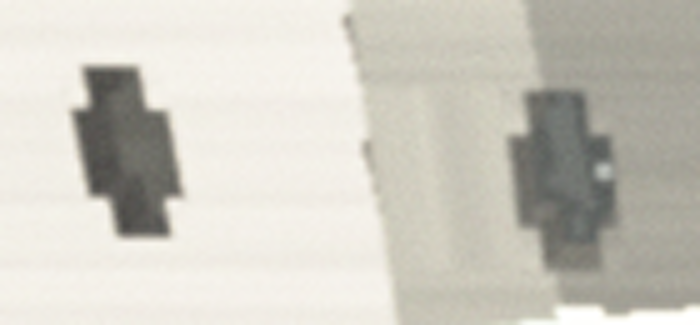

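```bash
python3 - <<'E'
from h import *
p=dict(np.load("w4.npz"))
a=lambda x,y:(65+(x+.5)/5-.5,215+(y+.5)/5-.5)
S=p2w(p,*a(127,152),28);C=p2w(p,*a(563.5,181),37);print(S,C,np.linalg.norm((S-C)[:2]),np.degrees(np.arctan2(*(S-C)[:2])))
E
```

```text
[591.07735969 154.82755624  28.        ] [584.1362322   91.95578266  37.        ] 63.25376798450834 6.300017163691433
```

```bash
python3 -m crank '[[-0.4,0,0,0,0,0],[-0.4,0,0,0,0,0],[-0.4,0,0,0,0,0],[-0.4,0,0,0,0,0],[-0.3,0,0,0,0,0],[0,0,0,0,0,0]]' >/dev/null
python3 -c "
from h import *
to([585.0,89.65,130],-96.15)"
```

```text
t 8.82 pos [583.63  76.7  131.48] yawx -96.12 tilt [-0.02  0.06] F [ 0.3 -0.7 -0.9] T [-0.01 -0.15 -0.02] op 11.9 j7 -2.09
shift units [-0.521  0.001  0.06 ] mm [-13.02   0.02   1.5 ]
turn units [0.003 0.005 0.003]
```

```bash
python3 -m crank '[[-0.3,0,0,0,0,0],[-0.2,0,0,0,0,0],[0,0,0,0,0,0],[0,0,0,0,0,0]]' >/dev/null
python3 -c "
from h import *
to([585.0,89.65,130],-96.15)
p=cams.capture('wrist');cv2.imwrite('pics/w5.png',p['pixels'][:,:,::-1])
crop(p,130,220,100,65,6,'w5c.png')"
```

```text
t 9.32 pos [585.05  89.7  131.5 ] yawx -96.16 tilt [-0.03  0.05] F [-1.  -2.6 -0.1] T [-0.49 -0.03  0.01] op 11.9 j7 -2.11
shift units [0.002 0.002 0.06 ] mm [0.06 0.04 1.5 ]
turn units [ 0.003  0.005 -0.001]
```

View pics/w5c.png

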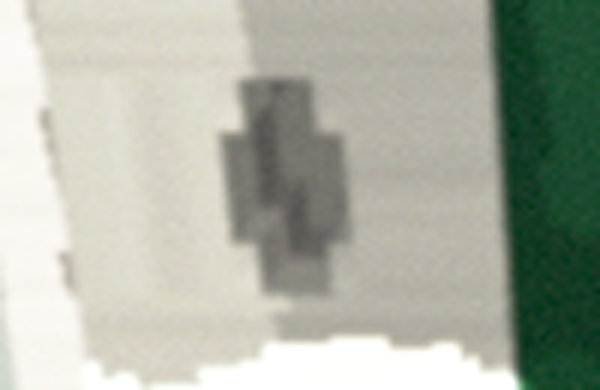

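```bash
python3 -m crank '[[0,0,0,0,0,0],[0,0,0,0,0,0],[0,0,0,0,0,0],[0,0,-0.8,0,0,0],[0,0,-1,0,0,0],[-1,0.8,-1,0,0,0],[-1,0,0,0,0,0],[-1,0,0,0,0,0],[0,0,0,0,0,0]]' 40 >/dev/null
python3 -c "
from h import *
to([572,170,180],-96.15)
p=cams.capture('wrist');cv2.imwrite('pics/w6.png',p['pixels'][:,:,::-1]);np.savez('w6.npz',**p);u,v=w2p(p,[592,154.3,37]).astype(int);print(u,v)
crop(p,u-35,v-30,70,60,9,'w6c.png')"
```

```text
t 10.5 pos [572.88 169.16 204.71] yawx -96.2 tilt [0.03 0.22] F [ 0.1 -0.7 -0.8] T [ 0.03 -0.01 -0.  ] op 40.1 j7 -2.21
shift units [-0.026  0.039  0.989] mm [-0.64  0.96 24.72]
turn units [-0.001  0.022 -0.005]
290 193
```

View pics/w6c.png

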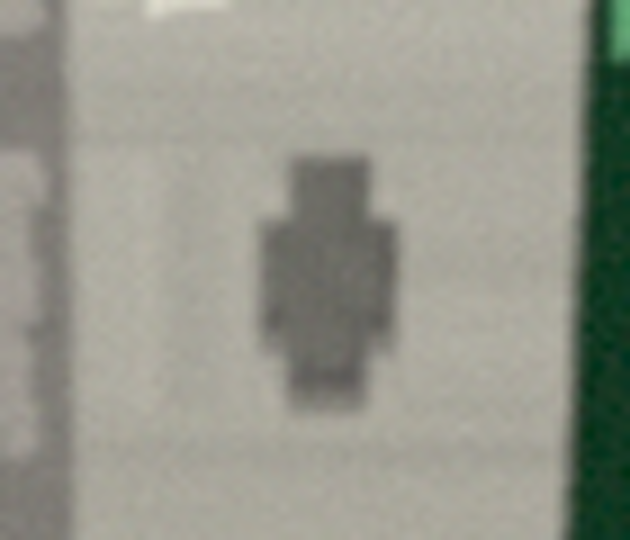

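View pics/w6.png

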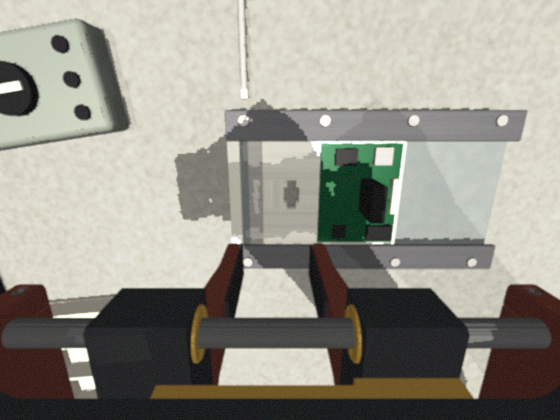

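```bash
python3 - <<'E'
from h import *
p=dict(np.load("w6.npz"))
print(p2w(p,255+330/9-.5,163+283.5/9-.5,37))
to([525,-231,200],-96.15)
E
python3 -m crank '[[1,0,0,0,0,0],[1,0,0,0,0,0],[1,0,0,0,0,0],[1,0,0,0,0,0],[1,0,0,0,0,0],[1,0,0,0,0,0],[1,0,0,0,0,0],[1,0,0,0,0,0],[1,0,0,0,0,0],[1,0,0,0,0,0],[1,0,0,0,0,0]]' >/dev/null
python3 -c "
from h import *
to([525,-231,200],-96.15)"
```

```text
[591.12619614 154.19994459  37.        ]
t 10.55 pos [572.96 167.44 204.46] yawx -96.29 tilt [0.01 0.14] F [-0.1 -0.4 -0.8] T [ 0.02 -0.01 -0.06] op 39.9 j7 -2.21
shift units [16.052  0.159  0.138] mm [401.3    3.99   3.46]
turn units [ 0.001  0.014 -0.014]
t 11.93 pos [ 534.97 -130.6   202.13] yawx -97.16 tilt [-0.4  -0.28] F [ 0.7 -0.4  1. ] T [ 0.03 -0.01  0.01] op 39.9 j7 -1.68
shift units [ 4.034 -0.105  0.108] mm [100.84  -2.63   2.7 ]
turn units [ 0.036 -0.033 -0.101]
```

```bash
python3 -m crank '[[1,0,0,0,0,-0.1],[1,0,0,0,0,0],[1,0,0,0,0,0],[0.5,0,0,0,0,0],[0,0,0,0,0,0]]' >/dev/null
python3 -c "
from h import *
to([525,-231,200],-96.15)
p=cams.capture('wrist');cv2.imwrite('pics/w7.png',p['pixels'][:,:,::-1]);np.savez('w7.npz',**p);u,v=w2p(p,[541,-231,60]).astype(int);print(u,v)
crop(p,u-50,v-40,100,80,7,'w7c.png')"
```

```text
t 12.55 pos [ 519.25 -228.89  201.76] yawx -96.8 tilt [-0.63 -0.42] F [0.3 1.1 0.5] T [0.11 0.04 0.  ] op 40.1 j7 -1.49
shift units [ 0.056 -0.239  0.069] mm [ 1.4  -5.98  1.72]
turn units [ 0.058 -0.049 -0.065]
273 197
```

View pics/w7c.png

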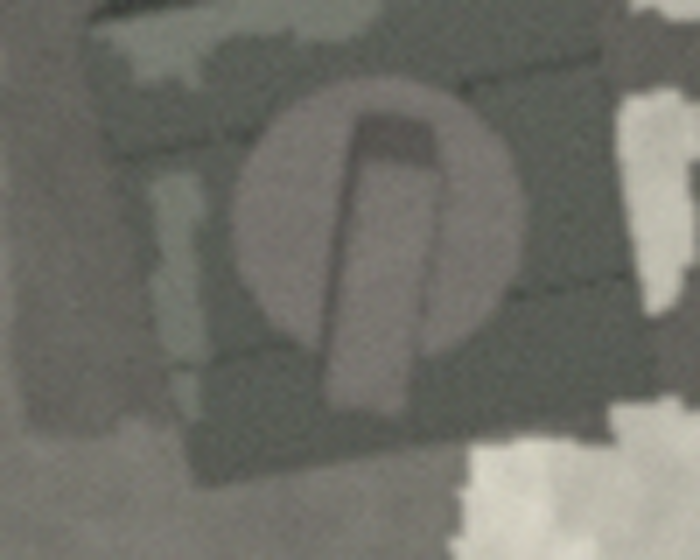

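View pics/w7.png

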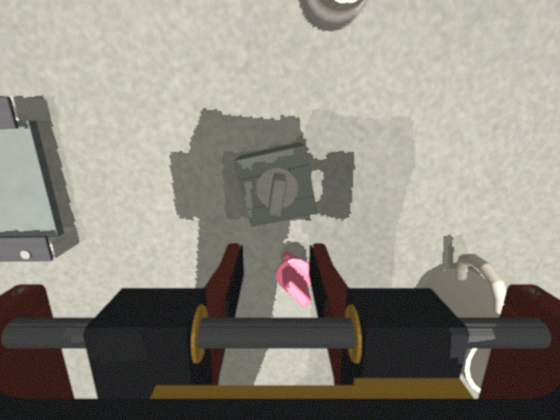

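```bash
python3 - <<'E'
from h import *
p=dict(np.load("w7.npz"))
u0,v0=273-50,197-40
a=lambda x,y:(u0+(x+.5)/7-.5,v0+(y+.5)/7-.5)
P=[p2w(p,*a(x,y),76) for x,y in [(362,158),(437,168),(408,414),(325,406)]]
m1=(P[0]+P[1])/2;m2=(P[2]+P[3])/2;print([q.round(1) for q in P]);d=m1-m2
print("centre",(m1+m2)/2,"len",np.linalg.norm(d),"ang",np.degrees(np.arctan2(d[1],d[0])))
c=p2w(p,*a(380,216),44);print("flange",c)
for e in (P[0]-P[3],P[1]-P[2]): print(np.degrees(np.arctan2(e[1],e[0])))
E
```

```text
[array([ 558.7, -233.6,   76. ]), array([ 556.7, -241.2,   76. ]), array([ 530.6, -235.2,   76. ]), array([ 532.5, -226.5,   76. ])]
centre [ 544.62499771 -234.12871651   76.        ] len 26.98725077649882 ang -14.100949983428263
flange [ 545.06399632 -234.30474881   44.        ]
-15.281877012863532
-12.907953940592618
```

```bash
python3 -c "
from h import *
to([544.8,-234.2,160],-104.1)"
python3 -m crank '[[0,-0.5,0,0,0,0.4],[0,-0.5,0,0,0,0.4],[0,0,0.5,0,0,0],[0,0,0.4,0,0,0],[0,0,0.4,0,0,0],[0,0,0,0,0,0]]' >/dev/null
python3 -c "
from h import *
to([544.8,-234.2,160],-104.1)
p=cams.capture('wrist');cv2.imwrite('pics/w8.png',p['pixels'][:,:,::-1]);np.savez('w8.npz',**p);u,v=w2p(p,[544.8,-234.2,76]).astype(int);print(u,v)
crop(p,u-50,v-50,100,80,7,'w8c.png')"
```

```text
t 12.6 pos [ 519.37 -228.18  201.73] yawx -96.75 tilt [-0.64 -0.41] F [0.4 0.4 0.1] T [ 0.05  0.03 -0.05] op 40.5 j7 -1.49
shift units [ 0.106 -1.055  1.659] mm [  2.64 -26.38  41.49]
turn units [ 0.055 -0.052  0.735]
t 13.35 pos [ 543.18 -226.78  165.66] yawx -104.43 tilt [-0.78 -0.24] F [-0.3  0.5  0.2] T [0.02 0.02 0.02] op 40.3 j7 -1.64
shift units [ 0.269 -0.139  0.227] mm [ 6.74 -3.49  5.66]
turn units [ 0.07  -0.042 -0.034]
285 246
```

View pics/w8c.png

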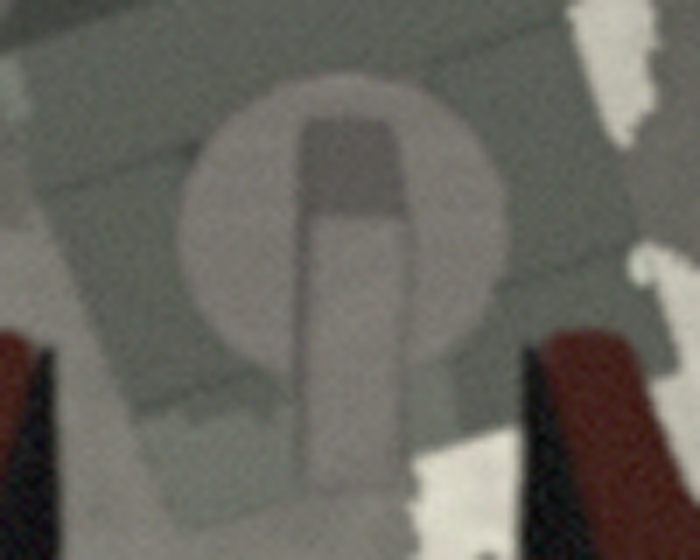

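```bash
python3 - <<'E'
from h import *
p=dict(np.load("w8.npz"))
u0,v0=285-50,246-50
a=lambda x,y:(u0+(x+.5)/7-.5,v0+(y+.5)/7-.5)
P=[p2w(p,*a(x,y),76) for x,y in [(308,213),(409,215),(405,490),(301,489)]]
m1=(P[0]+P[1])/2;m2=(P[2]+P[3])/2;d=m1-m2
print("centre",(m1+m2)/2,"len",np.linalg.norm(d),"ang",np.degrees(np.arctan2(d[1],d[0])))
print("flange",p2w(p,*a(343,228),44))
to([544.8,-234.2,160],-104.1)
E
```

```text
centre [ 544.63689147 -234.15354712   76.        ] len 27.47079556108671 ang -14.928277512822746
flange [ 544.75846937 -234.0894938    44.        ]
t 13.4 pos [ 543.46 -226.88  166.19] yawx -104.44 tilt [-0.74 -0.25] F [-0.5 -0.3 -0.8] T [ 0.02 -0.02 -0.  ] op 40.0 j7 -1.64
shift units [ 0.268 -0.128  0.248] mm [ 6.71 -3.19  6.21]
turn units [ 0.065 -0.043 -0.034]
```

```bash
python3 -m crank '[[0.27,-0.12,0,0.07,-0.04,0],[0,0,0.3,0,0,0],[0,0,0,0,0,0]]' >/dev/null
python3 -c "
from h import *
to([544.7,-234.1,128],-104.6)"
```

```text
t 13.78 pos [ 544.89 -235.43  158.97] yawx -104.48 tilt [ 0.17 -0.06] F [ 0.1 -0.2 -0.1] T [-0.    0.04  0.02] op 40.0 j7 -1.62
shift units [-0.05   0.024  1.239] mm [-1.25  0.61 30.97]
turn units [-0.018 -0.002  0.012]
```

```bash
python3 -m crank '[[-0.05,0.02,0.4,-0.02,0,0],[0,0,0.4,0,0,0],[0,0,0.35,0,0,0],[0,0,0,0,0,0]]' >/dev/null
python3 -c "
from h import *
to([544.7,-234.1,128],-104.6)"
```

```text
t 14.28 pos [ 544.56 -233.67  127.72] yawx -104.46 tilt [-0.08  0.01] F [ 0.8 -0.2  0.1] T [ 0.04 -0.02  0.01] op 39.9 j7 -1.64
shift units [ 0.015 -0.01  -0.011] mm [ 0.38 -0.24 -0.28]
turn units [ 0.008 -0.001  0.014]
```

```bash
python3 -m crank '[[0,0,0,0,0,0],[0,0,0,0,0,0],[0,0,0,0,0,0],[0,0,0,0,0,0],[0,0,0,0,0,0],[0,0,0,0,0,0]]' 0 25 >/dev/null
python3 -c "
from h import *
to([544.7,-234.1,128],-104.6)
p=cams.capture('wrist');cv2.imwrite('pics/w9.png',p['pixels'][:,:,::-1])
"
```

```text
t 15.03 pos [ 544.91 -233.78  128.39] yawx -104.46 tilt [-0.02 -0.01] F [-0.9 -0.8 -0.8] T [0.06 0.04 0.02] op 9.9 j7 -1.64
shift units [0.014 0.005 0.016] mm [0.36 0.13 0.39]
turn units [ 0.002 -0.002  0.014]
```

View pics/w9.png

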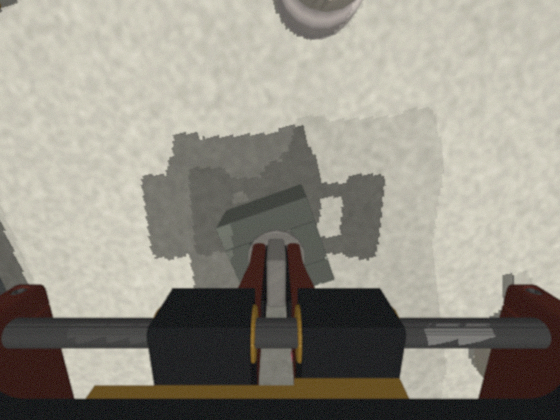

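```bash
python3 -m crank '[[0,0,-0.3,0,0,0],[0,0,-0.5,0,0,0],[0,0,-0.7,0,0,0],[0,0,-0.7,0,0,0],[0,0,-0.7,0,0,0],[0,0,-0.5,0,0,0],[0,0,0,0,0,-0.4],[0,0,0,0,0,-0.4],[0,0,0,0,0,0]]' >/dev/null
python3 -c "
from h import *
to([591.1,154.5,205],-96.15)
p=cams.capture('wrist');cv2.imwrite('pics/w10.png',p['pixels'][:,:,::-1])
p=cams.capture('side');crop(p,260,120,140,110,5,'s10.png')
"
```

```text
t 16.2 pos [ 545.74 -234.02  223.49] yawx -96.28 tilt [ 0.22 -0.12] F [-0.6  0.1 -0.9] T [-0.01  0.    0.01] op 10.2 j7 -1.48
shift units [-15.647  -0.102   0.713] mm [-391.18   -2.54   17.83]
turn units [-0.023 -0.01  -0.013]
```

View pics/s10.png

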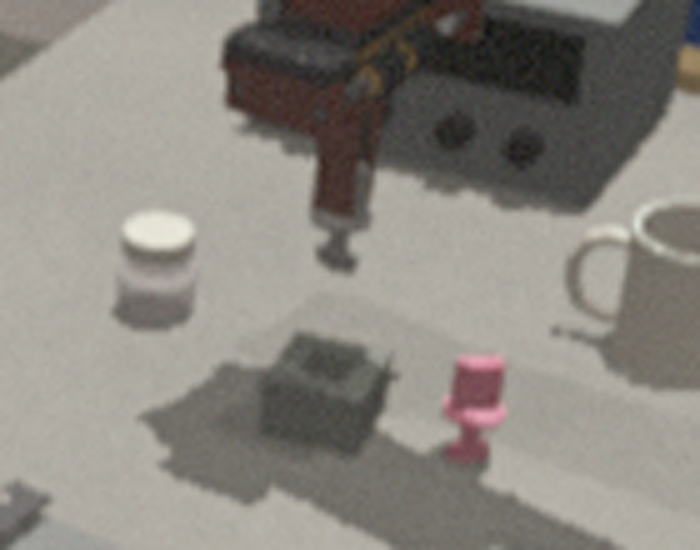

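View pics/w10.png

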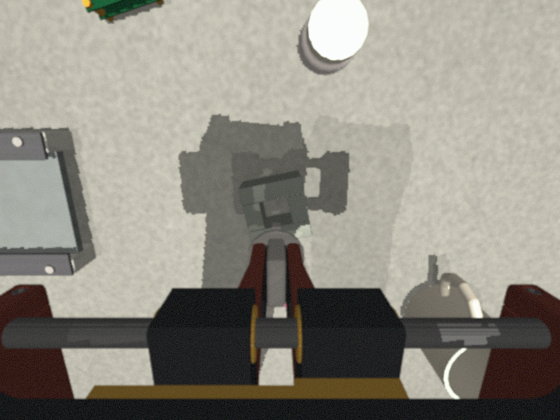

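```bash
python3 -m crank '[[-0.5,0,0.1,0,0,0],[-0.9,0,0.1,0,0,0],[-0.9,0,0.1,0,0,0],[-0.9,0,0.1,0,0,0],[-0.9,0,0.1,0,0,0],[-0.9,0,0,0,0,0],[-0.9,0,0,0,0,0],[-0.9,0,0,0,0,0],[-0.9,0,0,0,0,0],[-0.9,0,0,0,0,0],[-0.9,0,0,0,0,0],[-0.6,0,0,0,0,0]]' >/dev/null
python3 -c "
from h import *
to([591.1,154.5,195],-96.15)"
```

```text
t 17.8 pos [572.8   35.48 207.45] yawx -96.6 tilt [-0.08  0.1 ] F [-0.   0.6 -0.6] T [ 0.05  0.01 -0.02] op 9.9 j7 -1.98
shift units [-4.812 -0.181  0.505] mm [-120.31   -4.53   12.64]
turn units [ 0.009  0.009 -0.045]
```

```bash
python3 -m crank '[[-0.9,-0.05,0.1,0,0,-0.04],[-0.9,-0.05,0.1,0,0,0],[-0.9,0,0.1,0,0,0],[-0.9,0,0.1,0,0,0],[-0.6,0,0,0,0,0],[-0.2,0,0,0,0,0],[0,0,0,0,0,0],[0,0,0,0,0,0]]' >/dev/null
python3 -c "
from h import *
to([591.1,154.5,185],-96.15)
p=cams.capture('wrist');cv2.imwrite('pics/w11.png',p['pixels'][:,:,::-1]);np.savez('w11.npz',**p)
p=cams.capture('side');crop(p,190,180,110,110,5,'s11.png')
"
```

```text
t 18.8 pos [586.48 149.44 196.42] yawx -96.3 tilt [-0.19  0.01] F [-0.4  0.  -1.3] T [-0.03  0.01 -0.01] op 9.8 j7 -2.18
shift units [-0.222 -0.163  0.456] mm [-5.54 -4.07 11.41]
turn units [ 0.019 -0.001 -0.015]
```

View pics/w11.png

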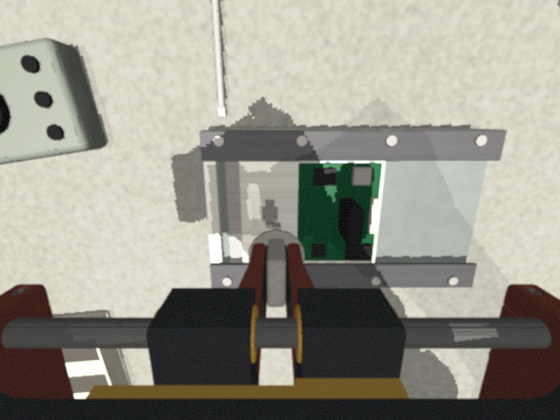

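View pics/s11.png

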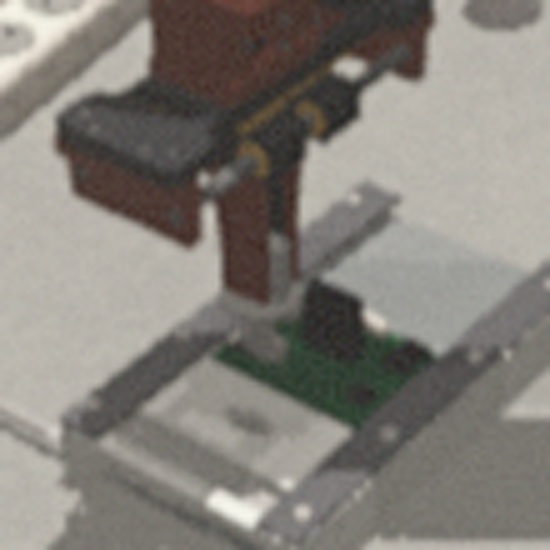

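```bash
python3 -m crank '[[-0.22,-0.16,0.2,0.02,0,-0.01],[0,0,0.3,0,0,0],[0,0,0.3,0,0,0],[0,0,0.2,0,0,0],[0,0,0,0,0,0],[0,0,0,0,0,0]]' >/dev/null
python3 -c "
from h import *
to([591.1,154.5,160],-96.15)
p=cams.capture('wrist');cv2.imwrite('pics/w12.png',p['pixels'][:,:,::-1]);np.savez('w12.npz',**p)
p=cams.capture('side');crop(p,190,180,110,110,5,'s12.png')
"
```

```text
t 19.65 pos [591.31 153.61 169.03] yawx -96.29 tilt [-0.04 -0.04] F [ 0.9  0.7 -0.5] T [0.05 0.03 0.02] op 9.8 j7 -2.2
shift units [-0.035  0.012  0.361] mm [-0.87  0.3   9.03]
turn units [ 0.003 -0.004 -0.014]
```

View pics/s12.png

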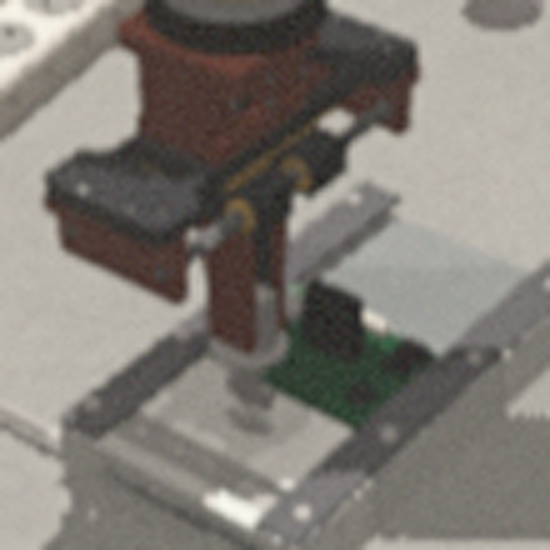

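```bash
python3 -m crank '[[-0.03,0.01,0.1,0,0,-0.01],[0,0,0.1,0,0,0],[0,0,0.1,0,0,0],[0,0,0.06,0,0,0],[0,0,0,0,0,0]]' >/dev/null
python3 -c "
from h import *
to([591.1,154.5,157],-96.15)"
```

```text
t 20.38 pos [591.31 154.43 159.92] yawx -96.19 tilt [ 0.02 -0.03] F [ 0.4 -0.9 -0.3] T [-0.02 -0.05  0.  ] op 9.4 j7 -2.2
shift units [-0.002  0.009  0.117] mm [-0.05  0.22  2.92]
turn units [-0.002 -0.003 -0.004]
```

```bash
for i in 1 2; do python3 -m crank '[[0,0,0.06,0,0,0],[0,0,0.06,0,0,0],[0,0,0,0,0,0]]' >/dev/null
python3 -c "
from h import *
to([591.1,154.5,157],-96.15)"; done
```

```text
t 20.75 pos [591.35 154.45 156.76] yawx -96.19 tilt [ 0.02 -0.03] F [ 0.2 -0.2 -0.4] T [ 0.06  0.05 -0.05] op 10.1 j7 -2.2
shift units [-0.001  0.01  -0.01 ] mm [-0.02  0.26 -0.24]
turn units [-0.002 -0.003 -0.004]
t 21.12 pos [591.39 154.48 153.6 ] yawx -96.19 tilt [ 0.02 -0.03] F [-0.2  0.6 -0.9] T [0.01 0.02 0.03] op 9.9 j7 -2.2
shift units [ 0.     0.011 -0.136] mm [ 0.01  0.29 -3.4 ]
turn units [-0.003 -0.002 -0.004]
```

```bash
for i in 1 2 3; do python3 -m crank '[[0,0,0.05,0,0,0],[0,0,0.05,0,0,0],[0,0,0,0,0,0]]' >/dev/null
python3 -c "
from h import *
to([591.1,154.5,130],-96.15)"; done
```

```text
t 21.5 pos [591.4  154.46 150.91] yawx -96.19 tilt [ 0.03 -0.03] F [-0.8 -0.9 -1.6] T [ 0.05 -0.    0.  ] op 10.2 j7 -2.2
shift units [-0.     0.013  0.836] mm [-1.000e-02  3.100e-01  2.091e+01]
turn units [-0.003 -0.002 -0.004]
t 21.88 pos [591.41 154.44 148.26] yawx -96.19 tilt [ 0.03 -0.03] F [-0.8 -0.5 -1.1] T [ 0.06 -0.03  0.  ] op 9.7 j7 -2.21
shift units [-0.001  0.013  0.73 ] mm [-0.03  0.33 18.26]
turn units [-0.003 -0.002 -0.004]
t 22.25 pos [591.43 154.44 145.57] yawx -96.19 tilt [ 0.03 -0.03] F [ 0.6 -0.8 -1.7] T [-0.01  0.03 -0.05] op 9.9 j7 -2.21
shift units [-0.001  0.014  0.623] mm [-0.03  0.34 15.57]
turn units [-0.003 -0.002 -0.004]
```

```bash
for i in 1 2 3; do python3 -m crank '[[0,0,0.06,0,0,0],[0,0,0.06,0,0,0],[0,0,0.06,0,0,0],[0,0,0,0,0,0]]' >/dev/null
python3 -c "
from h import *
to([591.1,154.5,125.4],-96.15)"; done
python3 -c "
from h import *
p=cams.capture('wrist');cv2.imwrite('pics/w13.png',p['pixels'][:,:,::-1])
p=cams.capture('side');crop(p,190,180,110,110,5,'s13.png')
"
```

```text
t 22.75 pos [591.41 154.44 140.72] yawx -96.19 tilt [ 0.03 -0.03] F [ 0.1  1.4 -0.6] T [ 0.01  0.02 -0.01] op 9.7 j7 -2.21
shift units [-0.001  0.013  0.613] mm [-0.03  0.32 15.32]
turn units [-0.003 -0.002 -0.004]
t 23.25 pos [591.43 154.45 135.89] yawx -96.19 tilt [ 0.03 -0.03] F [ 0.3 -0.4 -1.2] T [ 0.05 -0.01  0.02] op 10.0 j7 -2.21
shift units [-0.001  0.013  0.42 ] mm [-0.02  0.34 10.49]
turn units [-0.003 -0.002 -0.004]
t 23.75 pos [591.43 154.46 131.07] yawx -96.19 tilt [ 0.03 -0.03] F [ 0.3  0.  -1.2] T [ 0.01 -0.02  0.03] op 10.1 j7 -2.21
shift units [-0.     0.014  0.227] mm [-0.01  0.34  5.67]
turn units [-0.003 -0.003 -0.004]
```

View pics/s13.png

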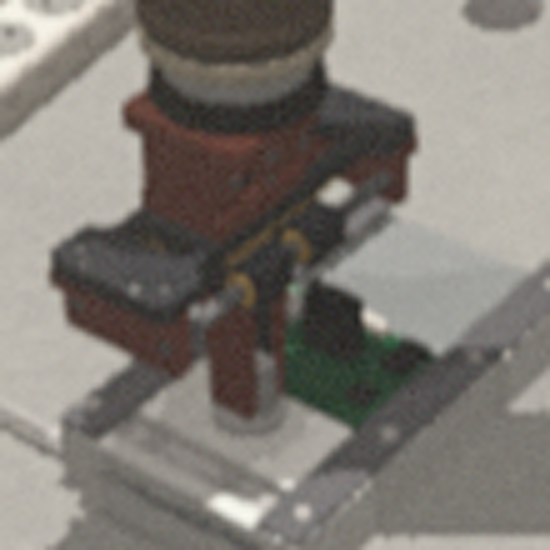

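```bash
python3 -m crank '[[0,0,0.06,0,0,0],[0,0,0.05,0,0,0],[0,0,0.03,0,0,0],[0,0,0,0,0,0]]' >/dev/null
python3 -c "
from h import *
to([591.1,154.5,125.4],-96.15)"
for i in 1 2; do python3 -m crank '[[0,0,0.04,0,0,0],[0,0,0,0,0,0]]' >/dev/null
python3 -c "
from h import *
to([591.1,154.5,125.4],-96.15)"; done
```

```text
t 24.35 pos [591.52 154.5  127.53] yawx -96.19 tilt [ 0.04 -0.02] F [ 0.1 -0.9 -1.3] T [0.04 0.   0.01] op 9.7 j7 -2.22
shift units [0.002 0.017 0.085] mm [0.04 0.42 2.13]
turn units [-0.005 -0.002 -0.004]
t 24.6 pos [591.55 154.45 126.5 ] yawx -96.19 tilt [ 0.05 -0.02] F [ 1.  -0.8 -0.2] T [ 0.04  0.02 -0.04] op 9.7 j7 -2.22
shift units [-0.     0.018  0.044] mm [-0.    0.46  1.1 ]
turn units [-0.005 -0.002 -0.004]
t 24.85 pos [591.58 154.45 125.44] yawx -96.19 tilt [ 0.05 -0.02] F [-0.2 -0.2 -0.3] T [ 0.04  0.01 -0.  ] op 10.0 j7 -2.22
shift units [-0.     0.019  0.001] mm [-0.    0.49  0.03]
turn units [-0.005 -0.002 -0.004]
```

```bash
for i in 1 2; do python3 -m crank '[[0,0,0.03,0,0,0],[0,0,0,0,0,0]]' >/dev/null
python3 -c "
from h import *
st()"; done
```

```text
t 25.1 pos [591.73 154.59 125.33] yawx -96.19 tilt [ 0.08 -0.02] F [ 0.1  0.  -0.1] T [ 0.03 -0.    0.01] op 9.4 j7 -2.22
t 25.35 pos [591.83 154.6  125.28] yawx -96.2 tilt [ 0.1  -0.02] F [ 0.2  0.2 -0.9] T [0.05 0.06 0.04] op 10.1 j7 -2.22
```

```bash
python3 -m crank '[[0,0,0.06,0,0,0]]'
python3 -c "
from h import *
st()
p=cams.capture('wrist');crop(p,210,215,130,90,6,'w14.png')
p=cams.capture('side');crop(p,200,220,80,60,9,'s14.png')"
```

```text
time_s: 25.48
position: [592.0, 154.7, 125.1]
eef_rot: [-2.097, 2.337, -0.003]
ft_force: [-6.7, -2.0, 22.3]
opening: 9.9
t 25.48 pos [591.96 154.7  125.11] yawx -96.2 tilt [ 0.13 -0.03] F [-6.7 -2.  22.3] T [-0.38  1.78  0.02] op 9.9 j7 -2.22
```

View pics/s14.png

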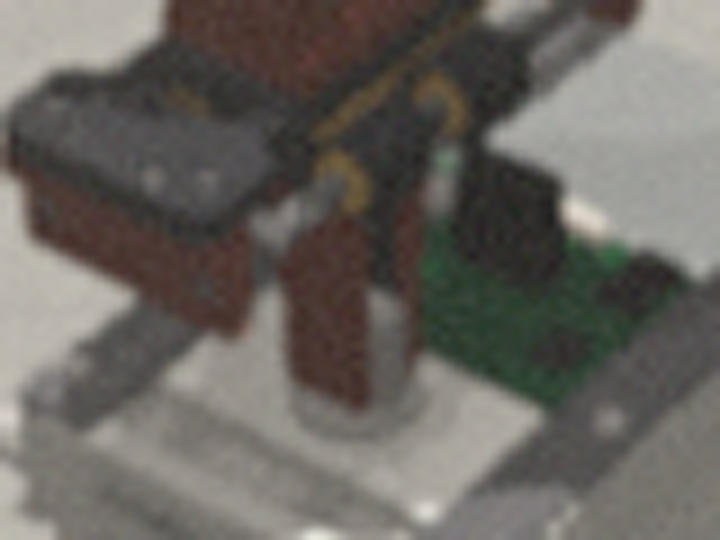

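View pics/w14.png

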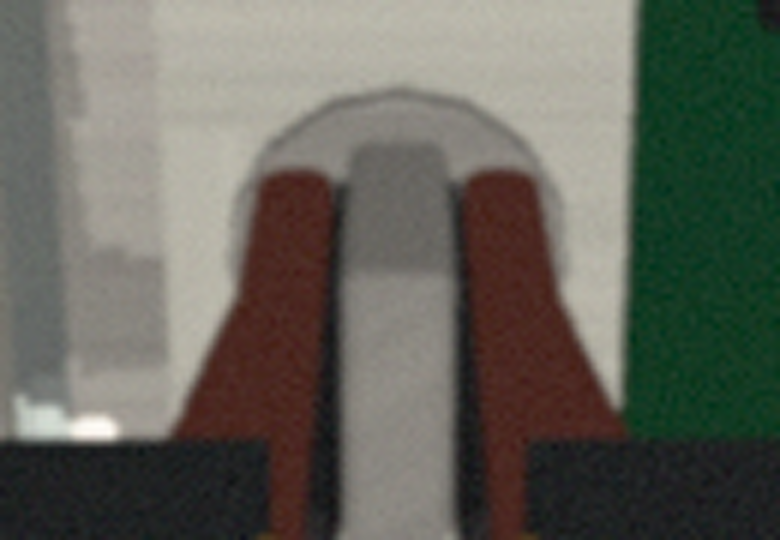

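```bash
python3 -m crank '[[0,0.01,-0.02,0,0,0],[0,0,0,0,0,0]]'
python3 -c "
from h import *
to([591.4,154.45,125.4],-96.15)"
python3 -m crank '[[0,0,0,0,0,-0.5],[0,0,0,0,0,-0.7],[0,0,0,0,0,-0.5],[0,0,0,0,0,0]]'
python3 -c "
from h import *
to([591.4,154.45,125.4],-6.15)"

```

```text
time_s: 25.82
position: [591.7, 154.8, 125.7]
eef_rot: [-2.097, 2.337, -0.003]
ft_force: [0.5, -0.0, -0.3]
opening: 9.8
t 25.82 pos [591.75 154.83 125.68] yawx -96.19 tilt [ 0.16 -0.02] F [ 0.5 -0.  -0.3] T [ 0.04  0.02 -0.04] op 9.8 j7 -2.22
shift units [0.017 0.012 0.011] mm [0.42 0.31 0.28]
turn units [-0.017 -0.    -0.004]
time_s: 26.32
position: [592.1, 155.2, 125.2]
eef_rot: [-2.427, 1.991, -0.004]
ft_force: [-2.1, 0.3, 3.1]
opening: 9.8
t 26.32 pos [592.15 155.16 125.21] yawx -78.72 tilt [0.19 0.01] F [-2.1  0.3  3.1] T [-0.09  0.28 -0.03] op 9.8 j7 -1.96
shift units [ 0.022  0.035 -0.008] mm [ 0.55  0.87 -0.19]
turn units [-0.014 -0.014 -7.257]
```

```bash
python3 -m crank '[[0.02,0.035,-0.01,0,0,-0.7],[0,0,0,0,0,-0.8],[0,0,0,0,0,-0.6],[0,0,0,0,0,0]]' >/dev/null
python3 -c "
from h import *
to([591.4,154.45,125.5],-6.15)"

```

```text
t 26.82 pos [591.5  155.3  125.28] yawx -57.64 tilt [0.2  0.08] F [0.4 0.4 3.4] T [-0.19  0.19 -0.03] op 9.8 j7 -1.65
shift units [ 0.027  0.022 -0.009] mm [ 0.67  0.54 -0.23]
turn units [-0.018 -0.013 -5.149]
```

```bash
python3 -m crank '[[0.03,0.02,-0.01,-0.02,-0.01,-0.8],[0,0,0,0,0,-0.8],[0,0,0,0,0,-0.8],[0,0,0,0,0,0]]' >/dev/null
python3 -c "
from h import *
to([591.4,154.45,125.5],-6.15)"

```

```text
t 27.32 pos [591.5  154.25 125.21] yawx -33.91 tilt [-0.04  0.02] F [-0.8  0.7  2.7] T [-0.05  0.02 -0.01] op 10.1 j7 -1.3
shift units [-0.008 -0.004 -0.012] mm [-0.19 -0.11 -0.29]
turn units [-1.000e-03  5.000e-03 -2.776e+00]
```

```bash
python3 -m crank '[[0,0,-0.01,0,0,-0.8],[0,0,0,0,0,-0.8],[0,0,0,0,0,-0.8],[0,0,0,0,0,-0.3],[0,0,0,0,0,0]]' >/dev/null
python3 -c "
from h import *
to([591.4,154.45,125.5],-6.15)"

```

```text
t 27.95 pos [591.34 154.37 125.22] yawx -7.75 tilt [-0.07 -0.  ] F [-0.1 -0.4  3.3] T [-0.06  0.01 -0.03] op 9.3 j7 -0.91
shift units [ 0.002 -0.003 -0.011] mm [ 0.05 -0.09 -0.28]
turn units [ 0.001  0.007 -0.16 ]
```

```bash
python3 -m crank '[[0,0,0,0,0,-0.16],[0,0,0,0,0,-0.05],[0,0,0,0,0,0]]' >/dev/null
python3 -c "
from h import *
to([591.4,154.45,125.5],-6.15)
p=cams.capture('wrist');cv2.imwrite('pics/w15.png',p['pixels'][:,:,::-1])"

```

```text
t 28.32 pos [591.34 154.32 125.23] yawx -5.89 tilt [-0.06 -0.03] F [ 0.  -0.6  2.9] T [-0.09  0.03  0.06] op 9.9 j7 -0.88
shift units [ 0.002 -0.005 -0.011] mm [ 0.05 -0.13 -0.27]
turn units [0.004 0.006 0.026]
```

View pics/w15.png

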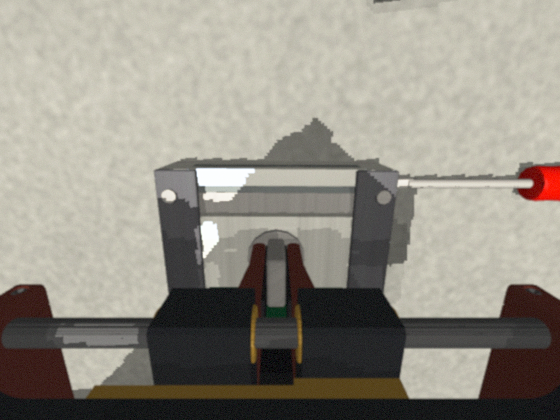

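```bash
python3 -m crank '[[0,0,0,0,0,0],[0,0,0,0,0,0],[0,0,0,0,0,0],[0,0,0,0,0,0],[0,0,-0.3,0,0,0],[0,0,-0.7,0,0,0],[0,0,-1,0,0,0],[0,0,-1,0,0,0],[0,0,-1,0,0,0],[0,0,0,0,0,0]]' 34
python3 -c "
from h import *
st()
p=cams.capture('wrist');cv2.imwrite('pics/w16.png',p['pixels'][:,:,::-1]);np.savez('w16.npz',**p)
p=cams.capture('side');crop(p,190,200,130,100,6,'s16.png')"

```

```text
time_s: 29.62
position: [591.6, 155.0, 233.0]
eef_rot: [-3.137, 0.161, -0.001]
ft_force: [-0.0, 0.2, -1.2]
opening: 34.1
t 29.62 pos [591.56 155.   233.02] yawx -5.89 tilt [0.05 0.03] F [-0.   0.2 -1.2] T [ 0.01 -0.1  -0.02] op 34.1 j7 -0.8
```

View pics/w16.png

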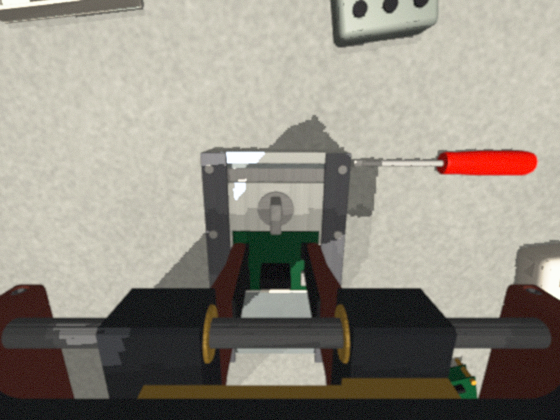

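View pics/s16.png

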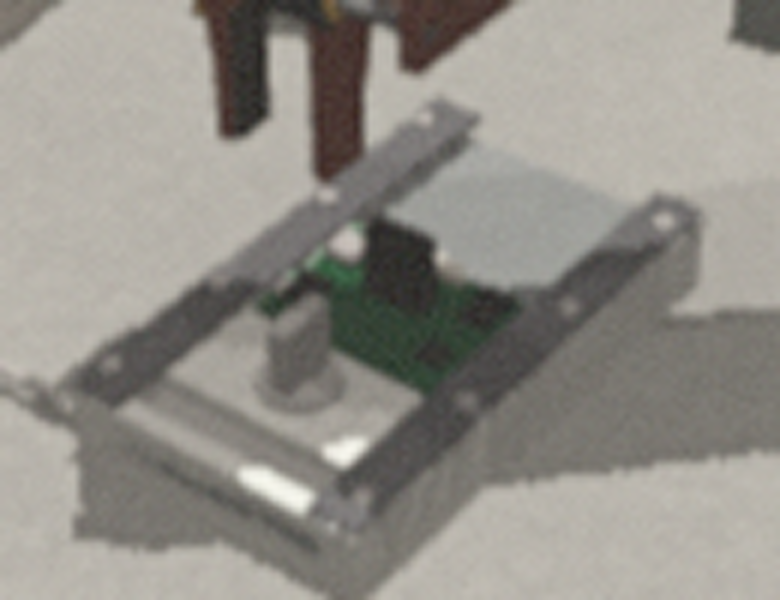

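```bash
python3 -c "
from h import *
p=dict(np.load('w16.npz'));crop(p,235,175,80,65,9,'w16c.png')"

```

```text
(no output)
```

View pics/w16c.png

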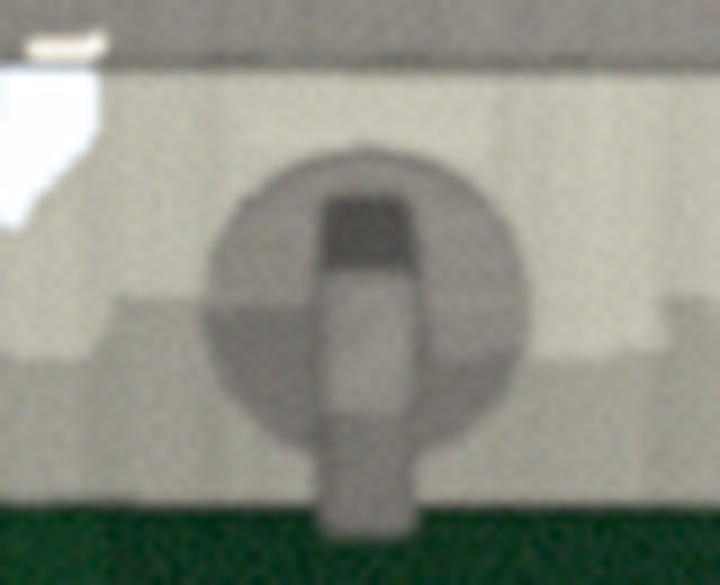

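```bash
python3 -c "
from h import *
p=cams.capture('top');crop(p,120,100,320,200,2.5,'t17.png')
print(job.sign_off())"

```

```text
the job is handed in; nothing more can be done
None
```

View pics/t17.png

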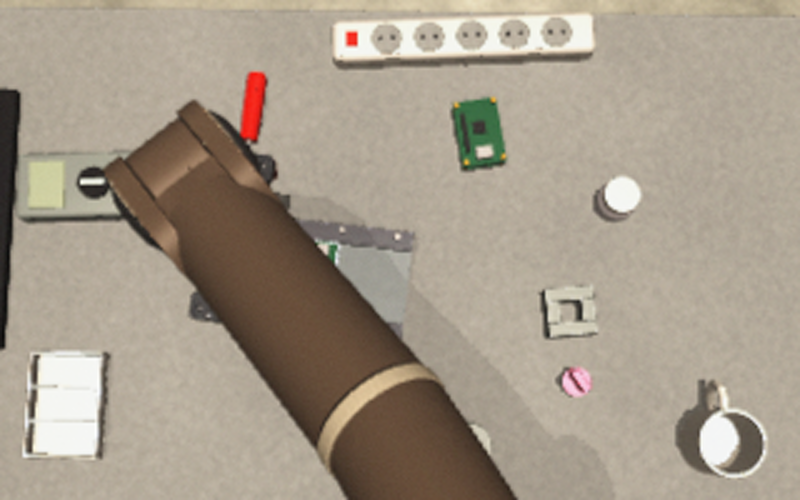

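The thumbscrew is through both holes and locked, and the job was handed in at about 30 s of the 72 s.

- **Carrier:** I slid it 63.3 mm by its tab until the two keyholes lined up. The camera afterwards put its hole within about 0.5 mm of the strip's.
- **Screw:** I took the grey screw from its stand and left the pink look-alike alone. It went down through both holes with no force above the sensor noise of about 1.5 N. One test push, made to confirm the flange was seated, reached about 22 N upward (23 N in all), under the 50 N limit.
- **Lock:** I turned the screw about 90° and let go. The arm then moved up clear of it.

**Last checks:** the wrist and side pictures show the flange flat on the carrier and the wing along the fixture's y. In the top picture the stand is empty. The bystanders in view look unmoved, but the arm hides part of the fixture and nearly all of the reel. I could not see the crossbar under the strip, so I judged the lock from the insertion depth and the wing's angle. No check failed or disagreed.

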